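Set the hammer-head wing studs in the bench channel

ROBOT

A 6-joint arm with a two-finger parallel gripper is mounted at the origin on the work surface. World frame = base frame: x ahead of the robot, y to its left, z up, the work surface at z = 0. Lengths are in mm, angles in rad, forces in N, time in s.
With the tool pointing down it reaches from about 375 to 825 mm from the base axis. Payload 5.5 kg.
Tool frame: the origin (TCP) lies between the finger pads; the fingertips stand 25 mm ahead of it and the grasp point (between the pads) lies 6 mm ahead of it (r.finger_overhang is the distance from the TCP to the fingertips, in mm); z points along the fingers, y is the line along which they close (so a half turn about z gives the same grasp; the last joint's range is limited). The gripper opens to 85 mm and grips with 20 to 120 N. Pads are 22 mm wide; open, the fingers measure 114 mm over their backs; the gripper's body (76 mm by 85 mm) begins 54 mm behind the grasp point. The pads swing forward as they close: fully open they stand 13 mm farther back than shut.
Start: joints at [-1.228, 0.314, -0.047, 1.21, 0, 1.571], TCP at [201.672, -565.087, 216.899] pointing down, gripper open.
Joint ranges: [-2.67, 2.67], [-0.69, 1.73], [-1.03, 1.25], [-2.08, 2.16], [-1.42, 1.45], [-3.14, 3.14]. Speed limits (rad/s): [2.39, 2.39, 3.01, 3.14, 3.14, 3.14].

INTERFACE

Orientations are given as a rotation vector (axis times angle).
In Python, from station import r, fingers, solve_ik, snapshot, camera_params, recognise gives the robot as it stands. Calls block until the motion is done:
- r.movep(position, orientation): joint-space move of the TCP to a pose.
- r.servo_line(position, v=150, rot=None): straight line of the TCP; rot=None keeps the orientation; v is the mean speed in mm/s.
- r.move_joints(angles): joint-space move.
- fingers.gripper_to(opening): finger opening in mm; the grip force is fixed at half the most; returns when the fingers have stopped.
- r.sleep(seconds).
- solve_ik(position, orientation): joint angles nearest the present ones, or None.
- snapshot(name): name is "scene" or "side" or "wrist"; returns (picture, depth): 480x640x3 uint8, red, green, blue; 480x640 float32, mm along the optical axis (not along the pixel's ray), 0 where there is no reading.
- camera_params(name): a dict with "fx", "fy", "cx", "cy" (pixels), "distortion" ([k1, k2, p1, p2, k3] as OpenCV has them; the pictures are not rectified), "world_to_cam" (4x4, takes a point from world to camera coordinates). Camera axes: x right, y up, looking along -z (the intrinsics and any distortion apply to the point x, -y, -z); pixel columns grow to the right and rows downward; lengths in mm; the calibration is good to about 2 mm. A picture is of the moment at which its call begins: read the wrist's pose just before it. camera_params takes no time and is no camera call; for the wrist camera it gives the pose at the moment of the call.
A pose or a line that the arm cannot do raises r.MotionError and nothing moves.
- r.finish_job(): hands the job in; it is judged then, once.
Trained networks look in the newest picture that a camera, given by its name, has taken for a name from the list of things; names that differ only in an ending like _2 or _b are one class to them, and where a whole thing is asked for, a point or a joint stands for the part that bears it (a point fixed in the world has none). Each returns a list of dicts, best first, with "conf" (0 to 1); they miss things now and then, are a little off and sometimes report something else, mostly with a low value. They report only what shows in the picture. A call takes as long as a camera call.
- recognise(target, camera): "location" ([column, row] in pixels, amid what is visible of it).
Readings, each from a call of its own:
- r.current_clock(): time.
- r.current_q(): joint angles.
- r.current_dq(): joint speeds.
- r.current_joint_efforts(): joint torques, N m.
- r.current_position(): TCP position.
- r.current_tool_rot(): TCP orientation.
- r.current_force(): force on the tool from outside, world axes, zero at the start.
- r.current_wrist_torque(): the same for the moment, N m.
- r.current_width(): finger opening in mm.
- r.current_grip_force(): force on a finger pad.
Only numpy, scipy, OpenCV 4.12 (cv2) and the standard library are available. Lean on these libraries where they do the work, as an engineer would, in place of code of your own. Each camera call takes 0.05 s, during which the arm holds its last target. There are 200 camera calls.

TASK

Get the bench channel ready for clamping: lift the red lid off the stud rack and set it down upright on the cork mat, then fit every wing stud from the rack into the slotted channel, spaced at least 5 cm apart - let each head down through the slot onto the channel floor and give it a quarter turn, so that the head is caught under both lips and the wing stands square across the channel. When all the studs are in, put the lid back on the rack, fully home, and leave the copper bowl, hammer and tape roll undisturbed.

Things in the scene. Friction and masses are not known exactly. Their poses are not given: they have to be found in the camera images.
- channel: galvanised slotted strut fixed to the bench, slot up, blue end caps: 320 (x) x 41 (y) x 21 mm high; origin: centre of its underside. Slot 22 mm wide along the whole middle between the end caps; inside 36 mm wide, floor at z = 2.5 mm; lips turned down at the slot edges to z = 13.5 mm: a stud head on the floor turns freely under them, either way round.
- rack: wooden stud rack, fixed: dark base board 264 x 104 x 8 mm, on it a light block 240 (x) x 80 (y) mm, top at z = 24 mm; origin: centre of the underside. Five recesses 37 x 24 mm in a row at x = -92, -46, 0, 46, 92 mm, floors at z = 12 mm, hold the studs upright.
- lid: red sheet-metal lid, a hood open below, 254 (x) x 94 (y) x 74 mm, walls 3 mm, about 0.3 kg; origin: centre of its lower rim. Wooden bar handle on top along x: 100 mm long, 16 mm wide, z = 94 to 110, gap beneath between posts at x = +-42 mm. Starts closed on the rack: 4 mm play round the block, rim resting on the base board (8 mm above the rack's origin). Either way round will do.
- mat: cork mat lying on the bench, 290 (x) x 150 (y) x 4 mm; origin at the centre of its underside. Fixed.
- stud1: wing stud 1: steel, black wing grip, 60 mm tall, 110 g; all alike, some absent. Origin: centre under the head, z up. Head: cut-cornered plate 31 (x) x 18 (y) x 8 mm; shank 12 mm diameter to z = 38; wing grip 34 (x) x 12 (y) mm, z = 38 to 60, in line with the head, yellow line on top: pinch it across its 12 mm. Starts upright in a rack recess, wing along the rack's x; a half turn makes no odds.
- stud2: wing stud 2: steel, black wing grip, 60 mm tall, 110 g; all alike, some absent. Origin: centre under the head, z up. Head: cut-cornered plate 31 (x) x 18 (y) x 8 mm; shank 12 mm diameter to z = 38; wing grip 34 (x) x 12 (y) mm, z = 38 to 60, in line with the head, yellow line on top: pinch it across its 12 mm. Starts upright in a rack recess, wing along the rack's x; a half turn makes no odds.
- stud3: wing stud 3: steel, black wing grip, 60 mm tall, 110 g; all alike, some absent. Origin: centre under the head, z up. Head: cut-cornered plate 31 (x) x 18 (y) x 8 mm; shank 12 mm diameter to z = 38; wing grip 34 (x) x 12 (y) mm, z = 38 to 60, in line with the head, yellow line on top: pinch it across its 12 mm. Starts upright in a rack recess, wing along the rack's x; a half turn makes no odds.
- stud4: wing stud 4: steel, black wing grip, 60 mm tall, 110 g; all alike, some absent. Origin: centre under the head, z up. Head: cut-cornered plate 31 (x) x 18 (y) x 8 mm; shank 12 mm diameter to z = 38; wing grip 34 (x) x 12 (y) mm, z = 38 to 60, in line with the head, yellow line on top: pinch it across its 12 mm. Starts upright in a rack recess, wing along the rack's x; a half turn makes no odds.
- stud5: wing stud 5: steel, black wing grip, 60 mm tall, 110 g; all alike, some absent. Origin: centre under the head, z up. Head: cut-cornered plate 31 (x) x 18 (y) x 8 mm; shank 12 mm diameter to z = 38; wing grip 34 (x) x 12 (y) mm, z = 38 to 60, in line with the head, yellow line on top: pinch it across its 12 mm. Starts upright in a rack recess, wing along the rack's x; a half turn makes no odds.
- bowl: copper bowl, 110 mm across, 45 mm high, a bystander; origin at the centre of its underside
- hammer: hammer 260 mm long lying on the bench, a bystander
- tape: roll of blue tape, 76 mm across, 19 mm high, a bystander; origin at the centre of its underside

How it is judged:
By the outcome, as a careful person would: the job done as asked, in the order asked, and still so for the second after the job is handed in, with the robot touching nothing.
Of stud1, stud2, stud3, stud4, stud5 only 4 to 5 are there at a start; the rules pass over those that are not, and their reading is None.
At some moment in a run one of lid may be knocked a few centimetres aside while the robot is not near it.
Once in a run the grip may slacken for a moment while it holds something.
It also fails if it takes over 210 s, if anything falls off the work surface, if the arm or the gripper's body presses on something with over 40 N, if the wrist force passes 120 N, or if a joint passes its speed limit or range.

## Working session

There is one attempt and no reset: what is moved stays moved. The work goes in short steps, each a Python script; the robot and the scene stay as the last script left them, time stands still between calls to the robot, and variables do not carry over. Pictures are saved under pics/ and viewed, at most 14 in all, crops included, and the job is handed in when it is done.

```bash
mkdir -p pics; ls; python3 - <<'E'
from station import *
import cv2,numpy as np
a,da=snapshot("scene"); b,db=snapshot("side")
cv2.imwrite("pics/scene0.png",a[:,:,::-1]); cv2.imwrite("pics/side0.png",b[:,:,::-1])
np.savez("s0.npz",a=a,da=da,b=b,db=db)
for c in("scene","side","wrist"): print(c,camera_params(c))
print(r.current_clock(),r.current_tool_rot(),r.finger_overhang)
E
```

```text
pics
scene {'fx': 616.160648411354, 'fy': 616.160648411354, 'cx': 316.3454407461637, 'cy': 243.59131583869174, 'distortion': array([-0.05968026,  0.        ,  0.        ,  0.        ,  0.        ]), 'world_to_cam': array([[-9.71507528e-02,  9.95053177e-01, -2.07582717e-02,
         5.53875573e+01],
       [-5.27632768e-01, -3.38075485e-02,  8.48799571e-01,
         2.74574101e+02],
       [ 8.43898923e-01,  9.34142616e-02,  5.28307091e-01,
        -1.63886307e+03],
       [ 0.00000000e+00,  0.00000000e+00,  0.00000000e+00,
         1.00000000e+00]])}
side {'fx': 487.1076165850093, 'fy': 487.1076165850093, 'cx': 311.9044423389625, 'cy': 238.7969282887572, 'distortion': array([-0.13713176,  0.        ,  0.        ,  0.        ,  0.        ]), 'world_to_cam': array([[-9.46832673e-01, -3.21412731e-01, -1.42037078e-02,
         5.56970677e+02],
       [ 1.70306890e-01, -5.38175736e-01,  8.25446813e-01,
        -1.36458330e+02],
       [-2.72953206e-01,  7.79141023e-01,  5.64301173e-01,
        -7.86419848e+02],
       [ 0.00000000e+00,  0.00000000e+00,  0.00000000e+00,
         1.00000000e+00]])}
wrist {'fx': 370.23130437318235, 'fy': 370.23130437318235, 'cx': 320.0409141276634, 'cy': 233.6984916764071, 'distortion': array([0.01114572, 0.        , 0.        , 0.        , 0.        ]), 'world_to_cam': array([[ 3.36440328e-01, -9.41702645e-01, -2.00851552e-03,
        -6.00030461e+02],
       [ 8.99124066e-01,  3.21860999e-01, -2.96616607e-01,
         3.94196810e+01],
       [ 2.79971106e-01,  9.79878839e-02,  9.54994531e-01,
        -3.79275847e+02],
       [ 0.00000000e+00,  0.00000000e+00,  0.00000000e+00,
         1.00000000e+00]])}
0.1 [-3.09407999e+00 -5.35567229e-01  3.75087201e-04] 25.0
```

View pics/scene0.png

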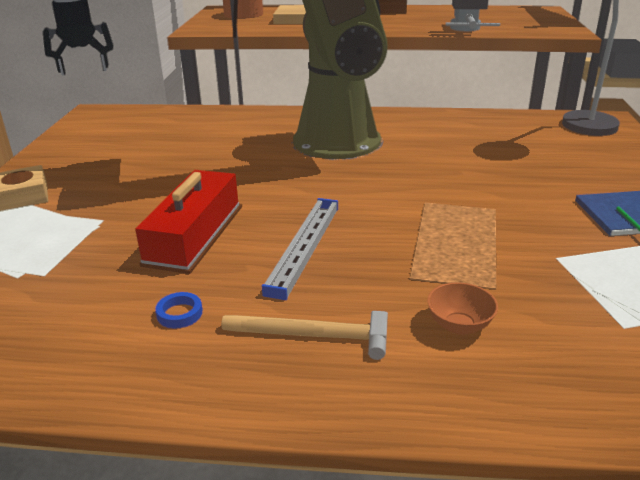

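View pics/side0.png

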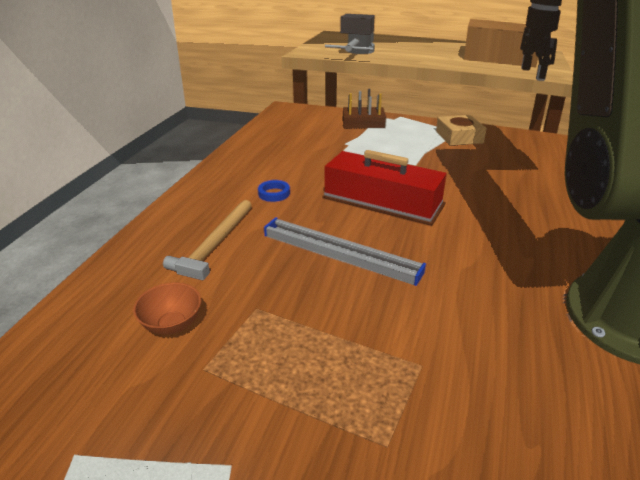

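The scene picture shows the red lid on the rack near (190,220), the channel from (325,203) to (277,292), the mat near (455,243), and the bowl, hammer and tape on the near side. The side view agrees. Next I turn depth into world points.

```bash
cat > h.py <<'E'
from station import *
import cv2,numpy as np
from scipy.spatial.transform import Rotation as R
def cloud(dep,p):
    K=np.array([[p['fx'],0,p['cx']],[0,p['fy'],p['cy']],[0,0,1]])
    v,u=np.mgrid[0:480,0:640]
    n=cv2.undistortPoints(np.stack([u,v],-1).reshape(-1,1,2).astype(np.float64),K,p['distortion']).reshape(480,640,2)
    c=np.stack([n[...,0]*dep,-n[...,1]*dep,-dep],-1)
    M=p['world_to_cam']; w=(c-M[:3,3])@M[:3,:3]
    w[dep<=0]=np.nan
    return w
def ray(uv,z,p):
    "pixel(s) -> world point at height z"
    K=np.array([[p['fx'],0,p['cx']],[0,p['fy'],p['cy']],[0,0,1]])
    n=cv2.undistortPoints(np.float64(uv).reshape(-1,1,2),K,p['distortion']).reshape(-1,2)
    M=p['world_to_cam']; d=np.c_[n[:,0],-n[:,1],-np.ones(len(n))]@M[:3,:3]; o=-M[:3,:3].T@M[:3,3]
    return o+d*((z-o[2])/d[:,2])[:,None]
def pix(pts,p):
    M=p['world_to_cam']; c=np.float64(pts).reshape(-1,3)@M[:3,:3].T+M[:3,3]
    n=np.c_[c[:,0]/-c[:,2],-c[:,1]/-c[:,2]]
    r2=(n**2).sum(1,keepdims=True); n=n*(1+p['distortion'][0]*r2)
    return n*[p['fx'],p['fy']]+[p['cx'],p['cy']]
def down(a):
    "tool down, closing line (tool y) at world angle a"
    y=np.array([np.cos(a),np.sin(a),0]); z=np.array([0,0,-1.]); x=np.cross(y,z)
    return R.from_matrix(np.c_[x,y,z]).as_rotvec()
def rect(pts):
    (c,s,a)=cv2.minAreaRect(np.float32(pts[:,:2])); 
    if s[0]<s[1]: s=s[::-1]; a+=90
    return np.round(c,1),np.round(s,1),round((a+90)%180-90,2)
def look(name):
    p=camera_params(name); im,d=snapshot(name); return im,d,p
E
python3 - <<'E'
from h import *
d=np.load("s0.npz")
for n,i,k in(("scene","a","da"),("side","b","db")):
    im=d[i].astype(int);w=cloud(d[k],camera_params(n)); z=w[...,2]
    red=(im[...,0]>110)&(im[...,1]<40)&(im[...,2]<40)
    m=red&(z>60); print(n,"lid top",rect(w[m]),np.nanmedian(z[red&(z>78)]))
    near=lambda x,y,s:(abs(w[...,0]-x)<s)&(abs(w[...,1]-y)<s)
    blue=(im[...,2]>100)&(im[...,0]<60)
    g=(abs(im[...,0]-im[...,2])<25)&(im.max(-1)>60)
    band=(z>10)&(z<30)&(w[...,1]>-260)&(w[...,1]<0)&(w[...,0]>250)&(w[...,0]<800)
    m=band&(g|blue); cc=cv2.connectedComponentsWithStats(m.astype(np.uint8))
    l=1+np.argmax(cc[2][1:,4]); m=cc[1]==l; print("chan",rect(w[m]),np.nanmedian(z[m]))
    R0=(450,243) if n=="scene" else(315,380)
    q=cloud(d[k],camera_params(n))[R0[1],R0[0]];print("mat pt",q)
    print("bench z", np.nanmedian(z[(abs(z)<15)]))
p=camera_params("scene")
print("mat corners",ray([[422,204],[497,208],[496,283],[412,276]],4,p))
print("mat side",ray([[258,314],[419,378],[384,437],[207,365]],4,camera_params("side")))
print("tape,bowl,hammer",ray([[180,310],[462,320],[225,323],[378,340]],10,p))
E
```

```text
scene lid top (array([ 502.6, -252.2]), array([259.8,  95.5]), -10.59) 81.6473860059198
chan (array([ 756.9, -209.4]), array([74.6, 73.2]), 9.15) 17.109692666028394
mat pt [508.29197057 252.93031934   3.89732872]
bench z -0.4064030142136839
side lid top (array([ 503.1, -252.1]), array([255. ,  98.2]), -9.54) 83.14851674287297
chan (array([539.1, -25.3]), array([332.1,  44.4]), -11.35) 21.414387672501075
mat pt [486.31342444 286.17784196   5.19368374]
bench z 1.6556301207867938
mat corners [[352.5087358  206.7561594    4.        ]
 [360.56448331 364.28354746   4.        ]
 [636.55832957 321.65272686   4.        ]
 [624.67683406 176.22813947   4.        ]]
mat side [[621.32391821 183.05537566   4.        ]
 [343.75929889 236.62673772   4.        ]
 [371.38492336 347.74903487   4.        ]
 [649.26799504 310.18108814   4.        ]]
tape,bowl,hammer [[ 757.59790294 -207.72879258   10.        ]
 [ 750.8895738   250.8338833    10.        ]
 [ 785.1177358  -125.55604804   10.        ]
 [ 808.34192919  118.22726776   10.        ]]
```

```bash
cat >> h.py <<'E'
def view(x,y,z,a,tag):
    r.movep([x,y,z],down(a)); r.sleep(.2)
    im,d,p=look("wrist"); np.savez(tag+".npz",im=im,d=d,**{k:v for k,v in p.items()})
    cv2.imwrite(f"pics/{tag}.png",im[:,:,::-1]); return im,d,p
E
python3 - <<'E'
from h import *
p=camera_params("wrist");M=p['world_to_cam'];o=-M[:3,:3].T@M[:3,3];T=R.from_rotvec(r.current_tool_rot()).as_matrix()
print("cam in tool",T.T@(o-r.current_position()),"axis",T.T@(-M[2,:3]))
a=np.deg2rad(-100)
# aim camera so that lid is in view
for z in(400,360,330):
    try: im,d,p=view(503,-252,z,a,"lid1"); break
    except r.MotionError as e: print(z,e)
w=cloud(d,p); im=im.astype(int)
red=(im[...,0]>110)&(im[...,1]<50)&(im[...,2]<50)
print("top",z,rect(w[red&(w[...,2]>75)]),np.nanmedian(w[red&(w[...,2]>75)][:,2]))
m=(w[...,2]>105)&(w[...,2]<130); print("handle",rect(w[m]),np.nanmedian(w[m][:,2]),np.nanmean(w[m],0))
print(r.current_clock(),r.current_q())
E
```

```text
cam in tool [  75.04672155    1.06715833 -156.55556829] axis [-2.96637842e-01 -3.63121791e-04  9.54989978e-01]
top 400 (array([ 501.9, -255. ]), array([253.4,  93.1]), -9.82) 81.54891609651321
handle (array([ 502.3, -255.4]), array([98.6, 15.8]), -9.7) 117.07811905167986 [ 504.54960675 -256.06514785  116.80282595]
2.075 [-4.65553814e-01  2.40757991e-01  2.68109088e-01  1.59869438e+00
 -4.40958346e-05  2.85155847e+00]
```

View pics/lid1.png

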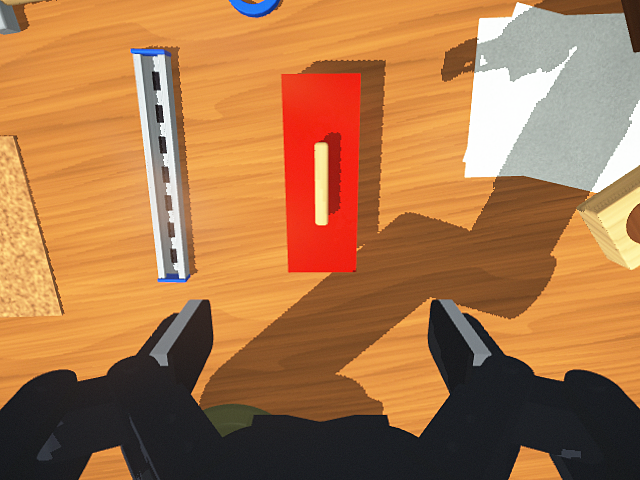

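The wrist view shows the lid upright at (320,172) with its handle at (321,184), the channel at (163,165) and the mat edge at the left. The lid size reads 253×93, which matches. I'll take one view of the mat and channel from the other side, then act.

```bash
python3 - <<'E'
from h import *
a=np.deg2rad(80)
def go(x,y,tag):
    im,d,p=view(x,y,400,a,tag); w=cloud(d,p); z=w[...,2]
    hsv=cv2.cvtColor(im,cv2.COLOR_RGB2HSV)
    return im.astype(int),w,z,hsv
im,w,z,hsv=go(490,110,"mat1")
m=(z>12)&(z<30)&(abs(w[...,1]+25)<70)&(w[...,0]>300)&(w[...,0]<720)
cc=cv2.connectedComponentsWithStats(m.astype(np.uint8)); m=cc[1]==1+np.argmax(cc[2][1:,4])
print("chan",rect(w[m]),np.nanmedian(z[m]))
m=(z>2.2)&(z<8)&(w[...,1]>120)&(w[...,1]<420)&(w[...,0]>280)&(w[...,0]<700)
m=cv2.morphologyEx(m.astype(np.uint8),cv2.MORPH_OPEN,np.ones((5,5)))
cc=cv2.connectedComponentsWithStats(m); m=cc[1]==1+np.argmax(cc[2][1:,4])
print("mat",rect(w[m]),np.nanmedian(z[m])); print(r.current_clock(),r.current_q())
E
```

```text
chan (array([538.4, -27.3]), array([331.5,  44.4]), -11.46) 20.266037842148712
mat (array([394.8, 280.6]), array([148.4,  83. ]), 83.05) 3.7995023953298546
4.4333 [ 2.20282400e-01  1.18664857e-01  1.20747150e-01  1.57295210e+00
 -2.21080222e-05  3.95485715e-01]
```

View pics/mat1.png

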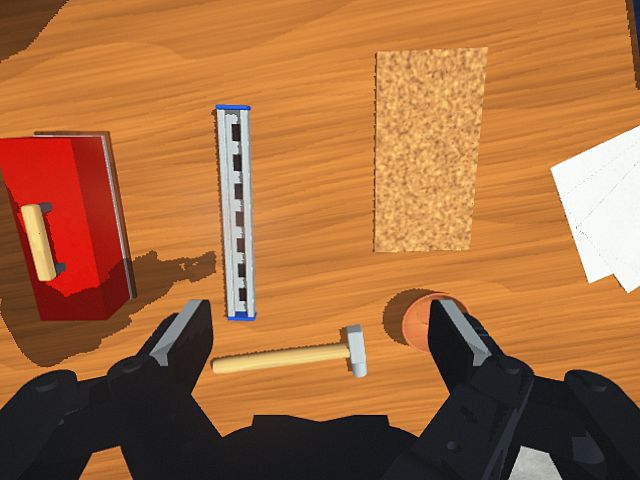

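This view shows the mat with corners at (376,52), (488,47), (470,250) and (374,251), and the channel from (233,107) to (241,317). Now I lift the lid.

```bash
python3 - <<'E'
from h import *
d=np.load("mat1.npz"); p={k:d[k] for k in("fx","fy","cx","cy","distortion","world_to_cam")}
c=ray([[376,52],[488,47],[470,250],[374,251]],4,p)
mc,ms,ma=rect(c); print("mat",mc,ms,ma)
np.save("mat.npy",[*mc,ma])
a=np.deg2rad(80.25)
fingers.gripper_to(60)
r.movep([502,-255,220],down(a)); r.servo_line([502,-255,117],v=120)
fingers.gripper_to(0); print("w",r.current_width(),r.current_grip_force(),r.current_position(),r.current_clock())
if 12<r.current_width()<20:
    r.servo_line([502,-255,150],v=60); print(r.current_width(),r.current_force())
    r.servo_line([502,-255,250],v=150); print(r.current_width(),r.current_force(),r.current_clock())
E
```

```text
mat [497.6 265.6] [290.2 151.5] -7.87
w -0.12356790129779764 0.0 [ 501.98267186 -255.00188559  117.026223  ] 7.925
```

The grip closed on nothing, so I look again.

```bash
python3 - <<'E'
from h import *
r.servo_line([502,-255,220]); fingers.gripper_to(60)
a=np.deg2rad(80)
im,d,p=view(470,-245,390,a,"lid2"); w=cloud(d,p); im=im.astype(int)
red=(im[...,0]>110)&(im[...,1]<50)&(im[...,2]<50)
print("top",rect(w[red&(w[...,2]>75)]),np.nanmedian(w[red&(w[...,2]>75)][:,2]))
m=(w[...,2]>105)&(w[...,2]<130); print("handle",rect(w[m]),np.nanmedian(w[m][:,2]))
print(r.current_clock())
E
```

```text
top (array([ 501.9, -255.1]), array([254. ,  92.8]), -9.71) 81.4462535812269
handle (array([ 577.1, -473.6]), array([522.2,  94.8]), -71.33) 116.91973928995083
10.3333
```

View pics/lid2.png

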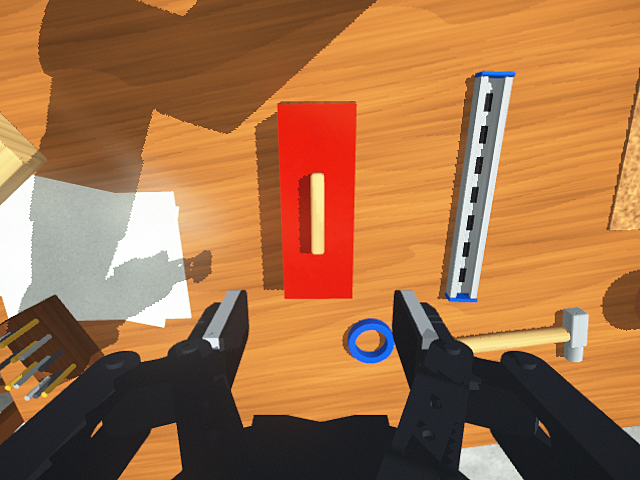

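The lid sits undisturbed at (318,200) in the picture, exactly where I measured it. So the question is why the fingers found nothing. I'll repeat the approach in steps and read the width.

```bash
python3 - <<'E'
from h import *
a=np.deg2rad(80.25)
print(r.current_width())
r.movep([502,-255,200],down(a)); r.servo_line([502,-255,115],v=120)
print(r.current_width(),r.current_force(),r.current_position(),np.rad2deg(R.from_rotvec(r.current_tool_rot()).as_matrix()[:,1]))
im,d,p=look("wrist"); cv2.imwrite("pics/pre.png",im[:,:,::-1])
for g in(30,20,14,8):
    fingers.gripper_to(g); r.sleep(.3); print(g,r.current_width(),r.current_grip_force(),r.current_force(),r.current_clock())
im,d,p=look("wrist"); cv2.imwrite("pics/post.png",im[:,:,::-1])
im2,d,p=look("side"); cv2.imwrite("pics/gr.png",np.hstack([cv2.resize(im,(400,300))[:,:,::-1],cv2.resize(im2[100:260,280:520],(400,300))[:,:,::-1]]))
E
```

```text
60.14343422893056
60.13461578026451 [ 0.16489252 -0.78772558  0.29955363] [ 502.72812861 -255.38311838  116.00437885] [ 9.70444174e+00  5.64679503e+01 -2.72834778e-02]
30 30.164740531308 0.0 [-0.26487989 -0.4813916   0.22249367] 12.7333
20 20.00311371355288 0.0 [-0.34927475  0.29928145 -0.2078902 ] 13.2917
14 13.772638949754285 0.0 [ 0.68366188 -0.52722127 -0.34874343] 13.825
8 8.22998709987359 0.0 [-0.77235891 -0.39511281 -0.51684082] 14.3583
```

View pics/gr.png

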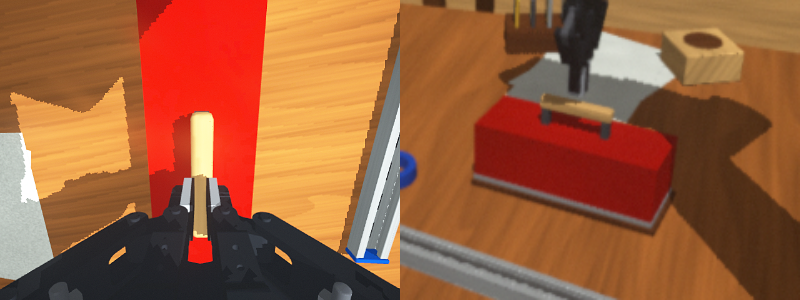

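The wrist view at left has the handle between the open pads, but the side view at right shows the fingertips ending at or above the handle top. I'll measure the real fingertip height with the wrist and side depth.

```bash
python3 - <<'E'
from h import *
tp=r.current_position();T=R.from_rotvec(r.current_tool_rot()).as_matrix();print(tp,r.current_width())
for n in("wrist","side","scene"):
    im,d,p=look(n); w=cloud(d,p); t=(w-tp)@T
    # points in tool frame near the tool axis, grey/black finger colours
    im=im.astype(int); g=(im.max(-1)-im.min(-1)<30)
    m=g&(abs(t[...,0])<16)&(abs(t[...,1])<45)&(t[...,2]>-40)&(t[...,2]<60)
    q=t[m]; print(n,len(q)); 
    if len(q): print(np.percentile(q[:,2],[1,10,50,90,99]).round(1), q[np.argsort(-q[:,2])[:5]].round(1))
E
```

```text
[ 501.99118223 -255.00934323  115.01311866] 8.162725048678546
wrist 1790
[-39.9 -38.4 -31.1 -22.2 -17.6] [[  3.9   3.1 -15.1]
 [  2.2   3.1 -15.4]
 [  0.9   3.1 -15.7]
 [  3.9   3.  -16. ]
 [  1.5   3.1 -16. ]]
side 117
[-39.3 -37.5 -29.2 -19.3 -16.1] [[ -5.3   7.1 -15.8]
 [  4.4   8.4 -15.9]
 [  3.1  10.9 -16.6]
 [ -0.6   7.4 -16.8]
 [  7.6  10.9 -17.6]]
scene 193
[-39.7 -37.4 -29.  -19.1 -15.1] [[ -4.    7.4 -13.6]
 [ -0.5  -6.7 -14.7]
 [ -1.8  -8.1 -15.2]
 [  2.2  -7.9 -15.4]
 [ -3.1   9.4 -15.5]]
```

All three cameras agree: the fingertips are about 15 mm behind the reported TCP, not 25 mm ahead. So the stated overhang is some 40 mm off, and I use the measured value: tip height = TCP z + 15.

```bash
python3 - <<'E'
from h import *
fingers.gripper_to(40)
for z in(100,88,78):
    r.servo_line([502,-255,z],v=60); f=r.current_force(); print(z,f.round(1))
    if abs(f[2])>15: break
fingers.gripper_to(0); r.sleep(.3); print("w",r.current_width(),r.current_grip_force(),r.current_force())
if 12<r.current_width()<20:
    z0=r.current_position()[2]
    r.servo_line([502,-255,z0+20],v=60); print(r.current_width(),r.current_force())
    tp=r.current_position();T=R.from_rotvec(r.current_tool_rot()).as_matrix()
    for n in("side","scene"):
        im,d,p=look(n); w=cloud(d,p); t=(w-tp)@T; im=im.astype(int); g=(im.max(-1)-im.min(-1)<30)
        q=t[g&(abs(t[...,0])<25)&(abs(t[...,1])<45)&(t[...,2]>-45)&(t[...,2]<-10)]
        print(n,len(q),np.percentile(q,[1,50,99],axis=0).round(1))
        m=(im[...,0]>110)&(im[...,1]<40)&(im[...,2]<40)&(abs(w[...,1]+255)<120); q=w[m]; print("lid ztop",np.nanpercentile(q[:,2],[2,50,97]))
print(r.current_clock())
E
```

```text
100 [ 0.5 -0.6 -0.2]
88 [-0.4  0.1 -0.5]
78 [ 0.4  0.2 -0.4]
w 14.758032493500655 61.06208324432373 [0.39302848 0.83937944 1.48574058]
15.023457253311218 [ 0.55178066  0.70926913 -3.73916307]
side 118 [[-11.1 -10.  -44.7]
 [  2.7  17.  -32.4]
 [ 10.9  22.4 -15.9]]
lid ztop [ 40.9241773   89.29202933 105.3467433 ]
scene 180 [[-14.3 -21.  -44.7]
 [ -6.4  12.3 -35.8]
 [  9.1  20.6 -15.5]]
lid ztop [ 38.45093286  90.79071655 103.59161557]
17.3
```

```bash
python3 - <<'E'
from h import *
mc=np.load("mat.npy"); 
r.servo_line([502,-255,175],v=150); print(r.current_width(),r.current_force())
r.servo_line([mc[0],mc[1],175],v=220,rot=down(np.deg2rad(90+mc[2]))); print(r.current_width(),r.current_force().round(1),r.current_clock())
for n in("side","scene"):
    im,d,p=look(n); w=cloud(d,p); im=im.astype(int)
    m=(im[...,0]>100)&(im[...,1]<40)&(im[...,2]<40)&(abs(w[...,1]-mc[1])<150)&(w[...,2]>60); q=w[m]; print(n,"lid z",np.nanpercentile(q[:,2],[1,50,99]),rect(q[q[:,2]>160]))
r.servo_line([mc[0],mc[1],85],v=120); print(r.current_width(),r.current_force().round(1))
for z in range(83,69,-1):
    r.servo_line([mc[0],mc[1],z],v=25); f=r.current_force(); 
    if f[2]>1: break
print(z,f.round(1),r.current_width(),r.current_position(),r.current_clock())
E
```

```text
14.68792479889475 [ 0.04051317 -0.13062018 -3.40218227]
14.722058919438753 [-0.   0.1 -3.3] 20.475
side lid z [116.27727108 179.19242671 181.97566503] (array([496.9, 266. ]), array([254. ,  95.8]), -7.67)
scene lid z [113.74188831 177.4140213  181.01473777] (array([499.9, 263.2]), array([259.1,  90.9]), -7.72)
15.30351754754041 [ 0.3  0.5 -2.5]
73 [-2.4  0.9  5. ] 14.895823144113557 [497.89240044 266.19980532  73.92485424] 24.225
```

```bash
python3 - <<'E'
from h import *
fingers.gripper_to(40); x,y,z=r.current_position(); r.servo_line([x,y,z+40],v=100); r.servo_line([x,y,200],v=200)
im,d,p=look("side"); w=cloud(d,p); im=im.astype(int)
m=(im[...,0]>100)&(im[...,1]<40)&(im[...,2]<40)&(w[...,1]>120); q=w[m]; print("lid",np.nanpercentile(q[:,2],[50,99]),rect(q[q[:,2]>65]))
im,d,p=view(460,-250,300,np.deg2rad(80.25),"rack1"); w=cloud(d,p)
q=w[(w[...,2]>66)&(w[...,2]<85)&(abs(w[...,1]+250)<80)&(abs(w[...,0]-500)<140)]
m=((w[...,2]>66)&(w[...,2]<85)&(abs(w[...,1]+250)<80)&(abs(w[...,0]-500)<140)).astype(np.uint8)
n,l,s,c=cv2.connectedComponentsWithStats(m)
for i in range(1,n):
    if s[i,4]>60: print(rect(w[l==i]),np.median(w[l==i][:,2]),c[i],s[i,4])
m=(w[...,2]>20)&(w[...,2]<30)&(abs(w[...,1]+250)<80)&(abs(w[...,0]-500)<140);print("block",rect(w[m]),np.median(w[m][:,2]))
print(r.current_clock())
E
```

```text
lid [78.25115402 81.03800515] (array([497.7, 266.1]), array([254.3,  96.2]), -7.81)
(array([ 409. , -237.5]), array([33.1, 11.9]), -6.45) 71.18988242524001 [324.00511509 142.54219949] 391
(array([ 453.8, -245.6]), array([34.1, 11.6]), -9.17) 71.06503070274309 [323.69553073 186.32402235] 358
(array([ 500.8, -252.4]), array([34.2, 12. ]), -9.7) 71.0992178624806 [324.14110429 229.91717791] 326
(array([ 544.6, -261.3]), array([33.7, 11.4]), -9.73) 71.06818139488561 [323.01298701 267.87337662] 308
(array([ 590.7, -267.9]), array([34. , 11.7]), -9.7) 70.95242899883256 [323.77338129 304.63669065] 278
block (array([ 499.8, -253.3]), array([239. ,  80.1]), -9.64) 23.419859792932264
27.9333
```

View pics/rack1.png

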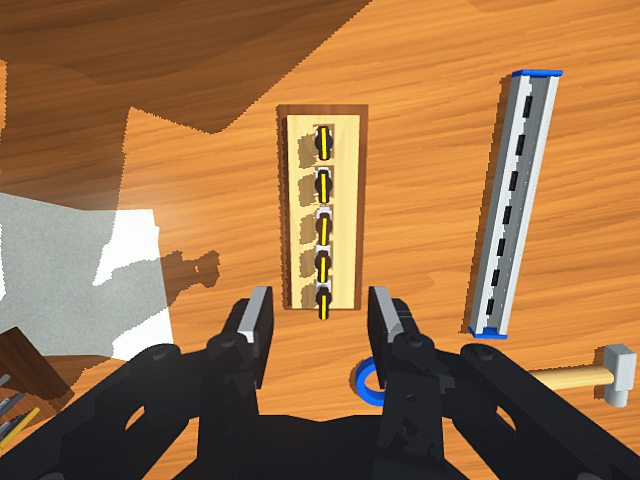

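All five studs are in the rack, with yellow lines at (324,142), (324,186), (324,230), (323,268) and (324,305), each measuring 34×12 at z≈71. The channel is at the right. I'll take one nearer channel view and then fit the first stud.

```bash
cat >> h.py <<'E'
RACK=np.array([499.8,-253.1]); RYAW=-9.7
def ax(yaw): c,s=np.cos(np.deg2rad(yaw)),np.sin(np.deg2rad(yaw)); return np.array([c,s]),np.array([-s,c])
def down_to(x,y,z0,z1,lim,step=2.,v=40):
    z=z0
    while z>z1:
        z=max(z-step,z1); r.servo_line([x,y,z],v=v); f=r.current_force()[2]
        if f>lim: return z,f
    return z,f
def pick(i,xy=None):
    x,y=RACK+ax(RYAW)[0]*(-92+46*i) if xy is None else xy
    fingers.gripper_to(36)
    r.movep([x,y,110],down(np.deg2rad(90+RYAW))); r.servo_line([x,y,31],v=120)
    fingers.gripper_to(0); w=r.current_width(); print("pick",i,round(w,1),r.current_force().round(1),round(r.current_clock(),1))
    if w<8: return False
    r.servo_line([x,y,60],v=80); r.servo_line([x,y,105],v=150); print(" up",round(r.current_width(),1),r.current_force().round(1)); return True
E
python3 - <<'E'
from h import *
im,d,p=view(498,-23,300,np.deg2rad(78.55),"chan1"); w=cloud(d,p); z=w[...,2]
m=(z>16)&(z<27)&(abs(w[...,1]+25)<80)&(abs(w[...,0]-538)<180)
cc=cv2.connectedComponentsWithStats(m.astype(np.uint8)); m=cc[1]==1+np.argmax(cc[2][1:,4])
print("chan",rect(w[m]),np.median(z[m]))
q=w[m][:,:2]; c,s,yaw=rect(w[m]); 
for yw in (yaw-.5,yaw,yaw+.5):
    X,Y=ax(yw); l=(q-c)@np.c_[X,Y]
    o=[]
    for a in range(-140,141,40):
        k=l[abs(l[:,0]-a)<12][:,1]; o.append((np.percentile(k,[1,99]).mean(),np.median(k[k>0].min()) if (k>0).any() else 0,k[k<0].max()))
    print(yw,np.round(o,1).tolist())
cap=(im[...,2]>110)&(im[...,0]<70)&m
print("caps",[np.nanpercentile((w[cap][:,:2]-c)@ax(yaw)[0],k).round(1) for k in(0,1,20,80,99,100)], "inner", np.sort(abs((w[cap][:,:2]-c)@ax(yaw)[0]))[:5])
print(r.current_clock(), pick(2))
E
```

```text
chan (array([539. , -26.4]), array([331.3,  44.6]), -11.5) 20.45917180976297
-12.0 [[-1.7, 9.2, -12.8], [-1.4, 9.8, -12.6], [-0.7, 10.7, -12.4], [-0.8, 10.3, -12.2], [0.3, 11.1, -12.1], [0.2, 11.9, -10.6], [0.7, 11.6, -10.4], [1.5, 12.1, -10.2]]
-11.5 [[-0.6, 10.4, -11.6], [-0.4, 10.8, -11.7], [-0.2, 11.3, -11.9], [-0.7, 10.6, -12.1], [0.1, 11.0, -12.2], [-0.4, 11.4, -11.2], [-0.3, 10.7, -11.3], [0.2, 11.0, -11.4]]
-11.0 [[0.6, 11.7, -10.3], [0.4, 11.8, -10.8], [0.2, 11.9, -11.3], [-0.6, 10.9, -11.8], [-0.2, 10.9, -12.3], [-1.0, 11.0, -11.7], [-1.2, 9.8, -12.1], [-1.0, 9.9, -12.5]]
caps [np.float64(-165.6), np.float64(-165.5), np.float64(-164.3), np.float64(161.1), np.float64(163.4), np.float64(163.9)] inner [158.28349673 158.42320204 158.45586841 158.49697931 158.5362373 ]
pick 2 10.9 [-0.5  0.7  5.7] 31.6
 up 10.8 [ 0.2  0.3 -1.5]
29.1 True
```

Stud 3 is in hand. The slot is clean: ±11 mm about the centre line, yaw −11.5°. Now the first insertion.

```bash
cat >> h.py <<'E'
CH=np.array([539.0,-26.6]); CYAW=-11.5
def insert(u,v0=0.):
    X,Y=ax(CYAW); a=np.deg2rad(90+CYAW)
    x,y=CH+X*u+Y*v0
    r.servo_line([x,y,105],v=200,rot=down(a)); f0=r.current_force()[2]; print(" over",round(r.current_width(),1),round(f0,1))
    if r.current_width()<8: return False
    r.servo_line([x,y,44],v=120)
    for dv,du in((0,0),(1.2,0),(-1.2,0),(2.2,0),(-2.2,0)):
        x,y=CH+X*(u+du)+Y*(v0+dv)
        if dv: r.servo_line([x,y,44],v=40)
        z,f=down_to(x,y,44,22,7,step=3.,v=60)
        print("  try",dv,z,round(f,1))
        if z<26: break
    else: return False
    x,y=r.current_position()[:2] if False else (x,y)
    r.servo_line([x,y,22.5],v=40)
    r.movep([x,y,22.5],down(a-np.pi/2)); print("  turned",r.current_force().round(1),r.current_wrist_torque().round(2),round(r.current_width(),1))
    z,f=down_to(x,y,22.5,20,6,step=.5,v=20); print("  floor",z,round(f,1))
    return True
def release(u):
    x,y,z=r.current_position()
    fingers.gripper_to(34); r.servo_line([x,y,z+45],v=120); r.servo_line([x,y,105],v=200)
E
python3 - <<'E'
from h import *
ok=insert(0); print(ok,r.current_position(),r.current_clock())
im,d,p=look("side"); s=cv2.resize(im[180:320,230:450],None,fx=3,fy=3,interpolation=cv2.INTER_CUBIC); cv2.imwrite("pics/ins1.png",s[:,:,::-1])
E
```

```text
over 10.6 -0.1
  try 0 22 5.0
  turned [ 1.9 -0.6  1.4] [-0.21 -0.11  0.05] 10.9
  floor 21.5 10.3
True [539.36285279 -26.75256865  22.48522794] 38.675
```

View pics/ins1.png

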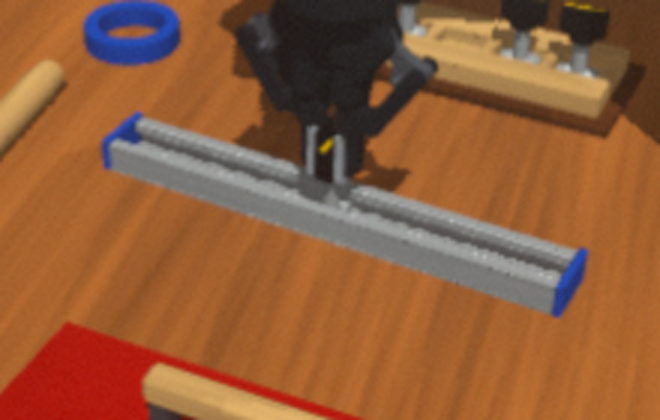

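The side picture shows the stud down in the slot, with the fingers along the channel and the yellow line across it at (327,145). Release, check from near, then do the next stud.

```bash
cat >> h.py <<'E'
def check(zv=300,look_at=(498,-23),tag="c"):
    im,d,p=view(*look_at,zv,np.deg2rad(78.55),tag); w=cloud(d,p); z=w[...,2]; X,Y=ax(CYAW)
    l=(w[...,:2]-CH)@np.c_[X,Y]
    m=((z>54)&(z<90)&(abs(l[...,1])<45)&(abs(l[...,0])<165)).astype(np.uint8)
    n,lab,s,c=cv2.connectedComponentsWithStats(m)
    for i in range(1,n):
        if s[i,4]>50:
            k=lab==i; q=rect(w[k]); print("  stud u,v",((q[0]-CH)@np.c_[X,Y]).round(1),q[1],"yaw-ch",round((q[2]-CYAW)%180,1),"ztop",np.median(z[k]).round(1))
E
python3 - <<'E'
from h import *
release(0); check(tag="c1")
if pick(3) and insert(60): release(60)
print(r.current_clock())
E
```

```text
stud u,v [-0.7 -1.4] [33.7 10.9] yaw-ch 91.1 ztop 61.6
pick 3 11.0 [-0.2  1.4  6.2] 44.1
 up 10.9 [-0.6  0.4 -1.3]
 over 11.0 -0.4
  try 0 22 5.4
  turned [ 1.  -0.3  2.3] [-0.22 -0.34  0.03] 11.1
  floor 21.5 10.2
52.4167
```

```bash
python3 - <<'E'
from h import *
for i,u in((4,120),(1,-60)):
    if not(pick(i) and insert(u)): print("STOP"); break
    release(u)
check(tag="c2"); print(r.current_clock())
E
```

```text
pick 4 11.0 [0.3 0.1 4.9] 55.5
 up 11.1 [-0.2  0.2 -1.5]
 over 11.0 -1.2
  try 0 22 4.9
  turned [ 1.1 -1.7  3.7] [-0.34 -0.14  0.04] 10.8
  floor 21.5 9.0
pick 1 11.2 [-0.7  0.7  5. ] 66.9
 up 11.1 [ 0.3 -0.4 -2.4]
 over 10.9 -1.0
  try 0 22 5.7
  turned [-1.  -0.8 -0.7] [-0.19 -0.01  0.02] 11.3
  floor 21.5 10.6
  stud u,v [-60.3   0.1] [33.2 11.4] yaw-ch 89.9 ztop 61.6
  stud u,v [ 0.2 -1.3] [33.6 12.7] yaw-ch 90.3 ztop 61.3
  stud u,v [59.9  0. ] [32.7 12.6] yaw-ch 90.0 ztop 61.3
  stud u,v [119.3  -0.2] [32.8 12.2] yaw-ch 90.0 ztop 61.1
76.8667
```

Four studs are in and square. Now the fifth, then a check and a fresh look at the lid.

```bash
python3 - <<'E'
from h import *
if pick(0) and insert(-120):
    release(-120); check(tag="c3")
    x,y,_=np.load("mat.npy")
    im,d,p=view(x-35,y,390,np.deg2rad(82.1),"lid3"); w=cloud(d,p); z=w[...,2]; im=im.astype(int)
    near=(w[...,1]>100)
    q=w[(im[...,0]>110)&(im[...,1]<50)&(im[...,2]<50)&(z>70)&(z<90)&near]; print("lid top",rect(q),np.median(q[:,2]))
    t=(w-r.current_position())@R.from_rotvec(r.current_tool_rot()).as_matrix()
    m=(z>104)&(z<125)&near&(t[...,2]>200); print("handle",rect(w[m]),np.median(z[m]))
print(r.current_clock())
E
```

```text
pick 0 10.7 [-0.3  0.6  6.3] 79.4
 up 10.7 [ 0.5  0.3 -1.9]
 over 11.1 -1.6
  try 0 22 5.2
  turned [-0.   0.2 -0.7] [-0.02 -0.03 -0.02] 10.8
  floor 21.5 12.8
  stud u,v [-119.9   -0.3] [33.7 11.7] yaw-ch 90.0 ztop 61.7
  stud u,v [-60.4   0.1] [33.3 11.4] yaw-ch 90.2 ztop 61.5
  stud u,v [ 0.1 -1.3] [33.7 12.6] yaw-ch 89.7 ztop 61.4
  stud u,v [60.1  0.2] [32.8 12.5] yaw-ch 90.0 ztop 61.3
  stud u,v [119.1  -0.3] [32.9 12.4] yaw-ch 90.2 ztop 61.1
lid top (array([481.5, 219.6]), array([253.1,  94. ]), -7.77) 77.4462028140845
handle (array([481.2, 221.1]), array([99.2, 16.1]), -7.75) 112.93697135588181
90.8
```

View pics/lid3.png

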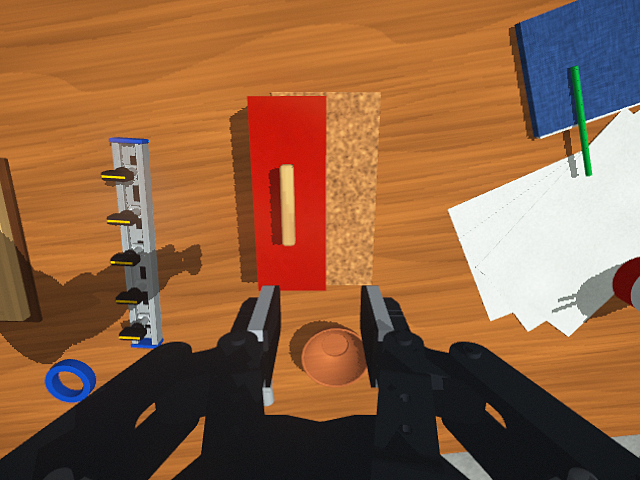

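The lid has been knocked to (288,193) in the picture: centre (481.3,220), still level and partly off the mat. The five studs stand square across the channel at the left. I pick the lid up where it now lies and take it back.

```bash
cat > carry.py <<'E'
from h import *
x,y=481.3,220.3; a=np.deg2rad(82.25)
fingers.gripper_to(40); r.movep([x,y,180],down(a)); r.servo_line([x,y,110],v=150)
print("down",down_to(x,y,110,74,8,step=9,v=80))
fingers.gripper_to(0); r.sleep(.2); print("w",r.current_width(),r.current_force().round(1))
assert 12<r.current_width()<20
r.servo_line([x,y,105],v=60); r.servo_line([x,y,175],v=150); print(r.current_width(),r.current_force().round(1))
tx,ty=500.5,-253.8
r.servo_line([tx,ty,175],v=200,rot=down(np.deg2rad(90+RYAW))); print(r.current_width(),r.current_force().round(1),r.current_clock())
for n in("side","scene","wrist"):
    im,d,p=look(n); w=cloud(d,p); im=im.astype(int)
    m=(im[...,0]>100)&(im[...,1]<45)&(im[...,2]<45)&(w[...,1]<-100)&(w[...,2]>90); q=w[m]; print(n,"lid z",np.nanpercentile(q[:,2],[1,50,99]).round(1),rect(q[q[:,2]>165]))
E
python3 carry.py
```

```text
down (74, np.float64(-0.1554363804823119))
w 14.740574569486983 [ 0.2 -0.1  3.3]
15.067374240968915 [-0.4  0.5 -2.4]
15.17173429883272 [ 0.9 -0.6 -2.3] 97.8917
side lid z [115.4 162.3 182.4] (array([ 501.1, -252.8]), array([255.2, 100.7]), -9.77)
scene lid z [112.8 164.5 180.5] (array([ 502.7, -253.7]), array([259.5,  96. ]), -9.99)
wrist lid z [176.8 178.3 180. ] (array([ 477.6, -250.3]), array([187.7,  94.4]), -9.69)
```

```bash
python3 - <<'E'
from h import *
tx,ty=500.5,-253.8; X,Y=ax(RYAW)
r.servo_line([tx,ty,100],v=120)
for dx,dy in((0,0),(1.5,-1.2),(-1.5,0),(0,1.5)):
    x,y=np.array([tx,ty])+X*dx+Y*dy
    if dx or dy: r.servo_line([x,y,100],v=40)
    z,f=down_to(x,y,100,76,7,step=2,v=40); print(dx,dy,z,round(f,1),r.current_force().round(1))
    if z<81: break
print(r.current_position(),r.current_width(),r.current_clock())
if z<81:
    fingers.gripper_to(40); x,y,z=r.current_position(); r.servo_line([x,y,z+40],v=100); r.servo_line([x,y,200],v=200)
    im,d,p=view(470,-245,390,np.deg2rad(80.3),"end"); w=cloud(d,p); im=im.astype(int)
    red=(im[...,0]>110)&(im[...,1]<50)&(im[...,2]<50)&(w[...,2]>70); q=w[red]
    print("lid",rect(q),np.percentile(q[:,2],[2,50,98]).round(1))
    A=np.c_[(q[:,:2]-q[:,:2].mean(0))@np.c_[X,Y],np.ones(len(q))]; print("tilt",np.linalg.lstsq(A,q[:,2],rcond=None)[0])
    check(tag="c4"); s,_,_=look("scene"); cv2.imwrite("pics/final.png",s[:,:,::-1]); print(r.current_clock())
E
```

```text
0 0 76 17.2 [-6.6  6.6 17.2]
[ 500.97490048 -253.44993198   78.21659566] 14.710791204393468 101.8167
lid (array([ 500.9, -254.5]), array([252.3,  92.7]), -9.68) [79.7 81.4 83.2]
tilt [-7.87966135e-04  6.29880993e-04  8.14434161e+01]
  stud u,v [-119.9   -0.2] [33.8 10.7] yaw-ch 90.0 ztop 61.8
  stud u,v [-59.8   0.1] [33.2 12.2] yaw-ch 90.5 ztop 61.6
  stud u,v [-0.4 -1.3] [33.9 11.9] yaw-ch 88.4 ztop 61.4
  stud u,v [59.3  0.1] [32.9 11.7] yaw-ch 90.0 ztop 61.5
  stud u,v [119.3  -0.3] [33.  11.6] yaw-ch 88.6 ztop 61.2
105.6
```

View pics/final.png

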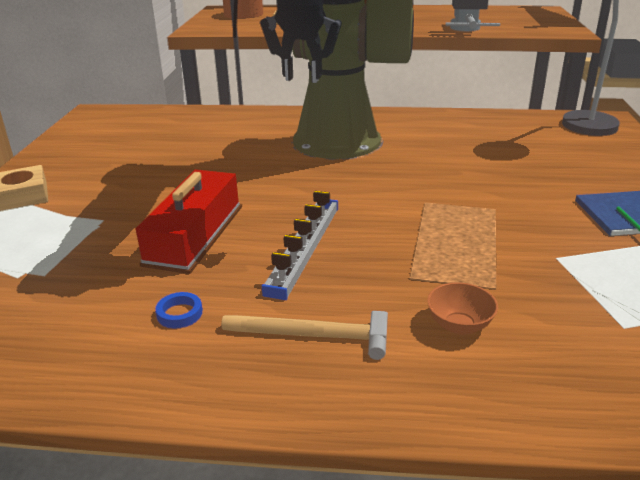

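The picture shows the lid closed on the rack at (190,220). Its top measures 81.4 mm and level, the same as at the start. The five studs stand in the channel from (321,198) to (281,262), and the bowl, hammer and tape are where they were. Handing in.

```bash
python3 -c "
from station import r
print(r.finish_job(), r.current_clock())"
```

```text
the job is handed in; nothing more can be done
the job is handed in; nothing more can be done
```

I handed the job in at about 106 s: all five studs are in the channel, turned square and about 6 cm apart, the lid is back fully home on the rack, and the bowl, hammer and tape roll are where they were.

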